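Open the board jig and hold its spring jaw at the size marker

ROBOT

A 6-joint arm with a two-finger parallel gripper is mounted at the origin on the work surface. World frame = base frame: x ahead of the robot, y to its left, z up, the work surface at z = 0. Lengths are in m, angles in rad, forces in N, time in s.
With the tool pointing down it reaches from about 0.25 to 0.775 m from the base axis. Payload 4 kg.
Tool frame: the origin (TCP) lies at the centre of the arm's flange, where the gripper is bolted on; the fingertips stand 199 mm ahead of it and the grasp point (between the pads) lies 180 mm ahead of it (robot.tcp_to_tips is the distance from the TCP to the fingertips, in m); z points along the fingers, y is the line along which they close (so a half turn about z gives the same grasp; the last joint's range is limited). The gripper opens to 94 mm and grips with 3 to 60 N. Pads are 16 mm wide; open, the fingers measure 119 mm over their backs; the gripper's body (75 mm by 177 mm) begins 78 mm behind the grasp point.
Start: joints at [1.195, 0.087, 1.371, -0, 1.684, -0.103], TCP at [0.148, 0.53, 0.405] pointing down, gripper open.
Joint ranges: [-3.1, 3.1], [-0.76, 2.03], [0.27, 2.55], [-1.08, 4.22], [0.17, 2.65], [-2.57, 2.57]. Speed limits (rad/s): [2.79, 2.79, 3.14, 3.14, 3.14, 3.14].

INTERFACE

Orientations are given as [roll, pitch, yaw] about the fixed x, y, z axes, in that order (R = Rz(yaw) Ry(pitch) Rx(roll)).
In Python, from bench import telemetry, snapshot, ticket, robot gives the robot as it stands.
- The arm moves only by the tool apply_moves, never from a script. Its argument "moves" is a list that holds one entry, the list of rows, each a list of 5 numbers: the shift along the tool's x, y, z in units of 50 mm (1.0 is 50 mm), then the turn about the tool's z in units of 10 degrees (1.0 is 10 degrees), then the closure, from 0 (fully open) to 1 (shut). A call has 1 to 10 rows; each row is the pose to reach, as a shift and turn from the pose commanded when the call began, along the tool's axes at that moment; what a row does not reach only later rows make up. A row lasts 1/8 s, in which the tool goes at most 62.5 mm and 10.7 degrees, less where a joint would pass 70% of its speed; a pose out of reach is approached as far as the arm can. A call with a gripper value outside its range is refused whole. The fingers move at their own pace and stop on an object; the grip force is fixed at half the most. Time passes only in rows, so rows that repeat a pose let the fingers close. It gives the time, the measured TCP pose, the force, the opening and the grip force at its end, in the units of the state.
- telemetry.get_obs(): the state, without advancing time (a new reading comes with each control period).
- snapshot(name): name is "side" or "top"; returns a dict with "image" (384x512x3 uint8, red, green, blue), "fovy" (degrees; the focal length in pixels is half the picture's height over the tangent of half this angle, whatever the lens; pixels are square), "cx", "cy" (the principal point, pixels), "D" ([k1, k2, p1, p2, k3] as OpenCV has them; the pictures are not rectified), "R" (3x3) and "t" (3): a world point X has camera coordinates R X + t. Camera axes: x right, y down, z forward; pixel columns grow to the right and rows downward; lengths in m; the calibration is good to about 2 mm. A picture is of the moment at which its call begins. There is no depth.
- ticket.close_job(): hands the job in; it is judged then, once.
The state is a dict: "time": time; "joint_positions": joint angles; "qvel": joint speeds; "joint_torque": joint torques, N m; "tool_pos": TCP position; "ee_rot": TCP orientation; "wrist_force": force on the tool from outside, world axes, zero at the start; "wrist_torque": the same for the moment, N m; "width": finger opening in m; "finger_force": force on a finger pad.
Only numpy, scipy, OpenCV 4.12 (cv2) and the standard library are available. Lean on these libraries where they do the work, as an engineer would, in place of code of your own. Each camera call takes 0.05 s, during which the arm holds its last target. There are 200 camera calls.

TASK

Get the board jig ready for loading: raise its clear cover by the orange bar to about 70 degrees from level and leave it standing there on its stiff hinge. Then pull the spring-return jaw out by its yellow bar until the jaw's pointer lines up with the red size marker, and finish while still holding it there, because it springs back if let go. Leave the circuit board, USB stick and pliers lying where they are.

Things in the scene. Friction and masses are not known exactly. Their poses are not given: they have to be found in the camera images.
- jig: Grey and blue board jig, fixed to the bench; base 260 (x) x 200 (y) x 30 mm high. Origin: centre of the base's underside. Its x axis points from the open front to the rear hinge wall, y left, z up. Blue walls 10 mm thick on left, right and rear edges reach 86 mm above the bench; the side walls start at x = -60 mm and run to the rear.
- cover (a joint): Opening angle of the clear cover (rad): 0 lying level over the jig, grows as its front rises, 1.22 = 70 degrees, stop at 1.9. It stays where it is left (stiff hinge); raising takes 4 to 6 N at the orange bar.
- cover_hinge (a point): Point at the middle of the cover's hinge axis, which runs along the jig's y; it lies at x = 120 mm, z = 95 mm in the jig's frame.
- cover_bar (a point): Middle of the orange round bar that raises the cover: 10 mm thick, 100 mm long along the jig's y, 240 mm from the hinge axis. Arms at both ends (50 mm either side) join it to the cover's front edge, 45 mm nearer the hinge; the gap between is open. Cover: black-edged clear sheet 198 mm wide, 7 mm thick, in the plane of hinge axis and bar. When level, the bar is 95 mm above the bench.
- jaw: Aluminium spring-return jaw, slides on the jig's base straight along the jig's -x (out, to the front), 0 to 50 mm; the spring pulls it home with 5 N at home plus 0.12 N per mm. Origin: below the middle of its yellow pull bar, on the base's top (z = 30 mm), x = -55 mm in the jig's frame when home. Axes as the jig's. The cover lies over the bar until raised.
- pull_bar (a point): Middle of the jaw's yellow round pull bar, 12 mm thick, along the jig's y, 72 mm above the bench. It is carried by two posts 36 mm either side, free between and below them down to the plate 35 mm lower. Behind it, after a 40 mm gap, is the 20 mm high cross-piece of the jaw.
- pointer (a point): Tip of the jaw's pointer, a short aluminium arm with a black line along y on its left, 30 mm in front of the pull bar and 71 mm to its left; it moves with the jaw.
- marker_line (a point): Middle of the red size marker on the side that faces the pointer: a fixed red block 6 (x) x 18 (y) x 14 mm on the base's front left scale. The pointer is at the mark when it has the same x in the jig's frame as this point. From home the pointer has 20 to 40 mm to go.
- board: Bystander: loose green circuit board, 70 x 70 x 6 mm, to the right of the jig. Origin: centre of its underside.
- usb_stick: Bystander: loose red USB stick, 58 x 19 x 10 mm, to the right of the jig. Origin: underside, near its middle.
- pliers: Bystander: loose blue-handled pliers, 135 mm long, to the left of the jig. Origin: underside, near the middle of its length.

How it is judged:
On the way, in this order (a step that is already met when the one before it is completed fails the run):
1. the cover stands at 70 degrees (within 8), at rest, the jaw still home (value of joint cover between 1.08 and 1.36 rad and velocity of joint cover between -0.1 and 0.1 rad/s and x of jaw in the frame of jig above -0.065 m), for 0.2 s.
2. the jaw is pulled out with its pointer at the marker (x of pointer in the frame of marker_line between -0.004 and 0.004 m and contact force between the fingers and jaw above 2 N), for 0.3 s.
At the end, for the whole second after the job is handed in: The cover stands at 70 degrees (within 8 degrees) and the jaw's pointer is within 4 mm of the red marker, at rest, held there by the gripper's fingers (all of step 2 and value of joint cover between 1.08 and 1.36 rad and linear speed of jaw below 0.01 m/s); the arm keeps its last pose, push and grip.
It fails at once if a bystander (board, USB stick, pliers) is moved by more than 15 mm (distance of any of board, usb_stick, pliers from where it was at the start of the episode above 0.015 m).
It also fails if it takes over 48 s, if anything falls off the work surface, if the arm or the gripper's body presses on something with over 40 N, if the wrist force passes 120 N, or if a joint passes its speed limit or range.

## Working session

There is one attempt and no reset: what is moved stays moved. The work goes in short steps, Python scripts to look and compute and a tool call to move; the robot and the scene stay as the last step left them, time stands still between calls to the robot, and variables do not carry over. Pictures are saved under pics/ and viewed, at most 10 in all, crops included, and the job is handed in when it is done.

Besides the shell and the picture viewer there is one more tool, called after "Request:" in YAML: its name, and indented under it one key for each argument. apply_moves: Moves the arm, as the interface text tells. Its arguments: {"type":"object","properties":{"moves":{"type":"array","items":{"type":"array","items":{"type":"array","items":{"type":"number"}}}}},"required":["moves"]}

```bash
mkdir -p pics; ls; cat > h.py <<'E'
import numpy as np, cv2
from bench import telemetry, snapshot, ticket, robot
def shot(n,f):
    s=snapshot(n); cv2.imwrite(f,s["image"][:,:,::-1]); return s
def cam(s):
    h=s["image"].shape[0]; f=h/2/np.tan(np.radians(s["fovy"])/2)
    return np.array([[f,0,s["cx"]],[0,f,s["cy"]],[0,0,1.]]),np.array(s["D"],float),np.array(s["R"]),np.array(s["t"])
def proj(s,X):
    K,D,R,t=cam(s); return cv2.projectPoints(np.array(X,float).reshape(-1,1,3),cv2.Rodrigues(R)[0],t,K,D)[0].reshape(-1,2)
def atz(s,px,z):
    K,D,R,t=cam(s); u=cv2.undistortPoints(np.array(px,float).reshape(-1,1,2),K,D).reshape(-1,2)
    d=np.c_[u,np.ones(len(u))]@R; c=-R.T@t; z=np.broadcast_to(z,len(u))
    return c+d*((z-c[2])/d[:,2])[:,None]
E
python3 - <<'E'
from h import *
a=shot("top","pics/top0.png"); b=shot("side","pics/side0.png")
import pickle; pickle.dump((a,b),open("s0.pkl","wb"))
for s in(a,b): print(-np.array(s["R"]).T@s["t"],np.array(s["R"])[2],s["fovy"])
o=telemetry.get_obs(); print(o)
E
```

```text
pics
[0.49659997 0.03272043 1.0030937 ] [ 0.10315943  0.00607278 -0.9946463 ] 44.840081312950446
[ 0.5678987  -0.53757196  0.76143003] [ 0.04652673  0.65098822 -0.75766061] 49.74395537746916
{'time': 0.1, 'joint_positions': array([ 1.19493395e+00,  8.78836622e-02,  1.37207866e+00,  9.73371331e-06,
        1.68357061e+00, -1.03069234e-01]), 'qvel': array([ 0.00018372, -0.00111704, -0.00227485,  0.00170094,  0.00141798,
       -0.00024177]), 'joint_torque': array([ 2.88134710e-03, -3.41254091e+01, -3.03300869e+01,  7.21075851e-02,
        3.04196903e-02, -1.00320447e-04]), 'tool_pos': array([0.14813484, 0.52957925, 0.40363184]), 'ee_rot': array([-3.13966367e+00, -2.09251504e-04,  2.86880039e+00]), 'wrist_force': array([-0.684066  ,  0.12312651, -0.31866767]), 'wrist_torque': array([0.02068008, 0.03789972, 0.00350577]), 'finger_force': 0.0, 'width': 0.09426036262390738}
```

View pics/top0.png

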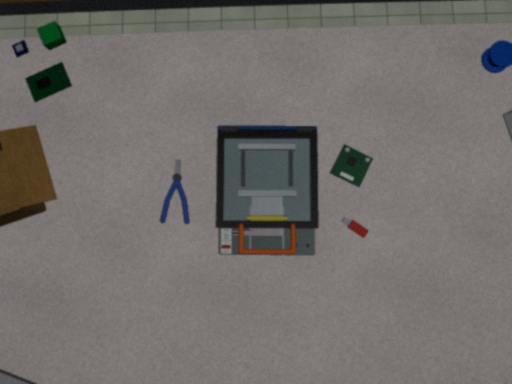

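View pics/side0.png

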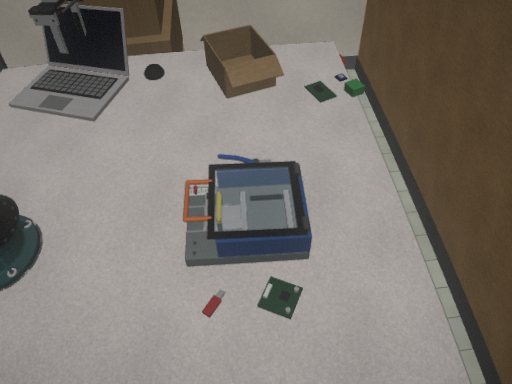

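The top view shows the jig centred near (267,190) with its front towards the robot. The orange bar runs from (241,252) to (295,252), the yellow bar is at (267,218), the scale is at (226,243), and the bystanders sit well off to either side. Next I'll zoom in and fit the jig pose.

```bash
python3 - <<'E'
from h import *
import pickle; a,b=pickle.load(open("s0.pkl","rb"))
A=cv2.resize(a["image"][120:265,205:330],None,fx=4,fy=4,interpolation=cv2.INTER_CUBIC)
B=cv2.resize(b["image"][150:270,175:320],None,fx=4,fy=4,interpolation=cv2.INTER_CUBIC)[:,:,::-1]
cv2.imwrite("pics/a4.png",A[:,:,::-1]); cv2.imwrite("pics/b4.png",B)
for s,n in((a,"top"),(b,"side")):
    H=cv2.cvtColor(s["image"],cv2.COLOR_RGB2HSV); 
    for nm,lo,hi in(("orange",(5,150,120),(14,255,255)),("yellow",(20,120,100),(34,255,255)),("red",(170,120,70),(180,255,255)),("red0",(0,140,70),(4,255,255))):
        m=cv2.inRange(H,lo,hi); n_,_,st,c=cv2.connectedComponentsWithStats(m)
        print(n,nm,[(st[i].tolist(),c[i].round(1).tolist()) for i in range(1,n_) if st[i,4]>3])
# first guess from top view: base front corners (z=.03), bar ends
print(atz(a,[[241,252],[295,252],[268,252]],.095)); print(atz(a,[[219,254.5],[315,254.5]],.03)); print(atz(a,[[267,218]],.072))
print(atz(b,[[187,219],[189,182]],.095))
E
```

```text
top orange [([240, 225, 55, 28, 236], [265.1, 245.1])]
top yellow [([247, 216, 40, 4, 151], [266.6, 217.5])]
top red []
top red0 [([349, 221, 19, 16, 133], [357.9, 228.3]), ([222, 246, 7, 2, 13], [225.2, 246.5])]
side orange [([183, 180, 29, 41, 224], [192.8, 202.5])]
side yellow []
side red []
side red0 [([340, 55, 5, 9, 10], [342.3, 59.0]), ([194, 186, 2, 5, 6], [194.8, 188.0]), ([204, 296, 16, 19, 131], [211.3, 305.1])]
[[ 0.45448407  0.07268421  0.095     ]
 [ 0.45153768 -0.03162792  0.095     ]
 [ 0.45302477  0.02050746  0.095     ]]
[[ 0.44758808  0.12126684  0.03      ]
 [ 0.44198858 -0.0774038   0.03      ]]
[[0.51916892 0.0201261  0.072     ]]
[[ 0.45735109 -0.02310354  0.095     ]
 [ 0.45973438  0.07790019  0.095     ]]
```

View pics/a4.png

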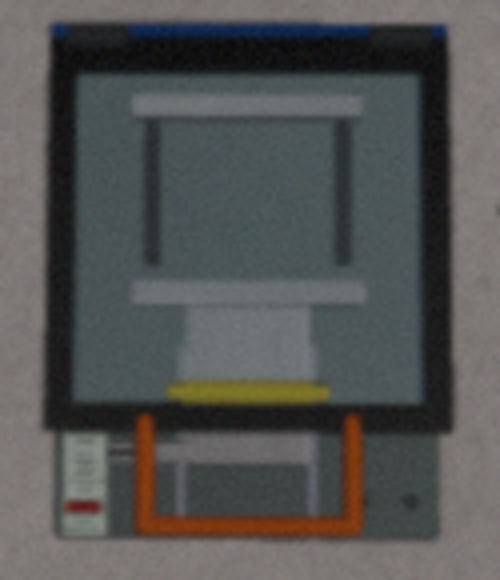

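View pics/b4.png

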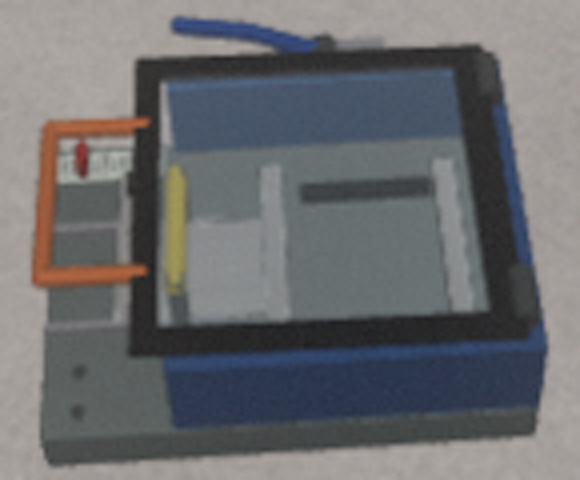

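The zoomed top crop shows the pointer's black line near (122,450) and the red marker at (82,507). The orange bar is centred at (248,525). I'll fit the jig's x, y and yaw from points in both views.

```bash
cat >> h.py <<'E'
def jw(p,P):
    x,y,w=p; c,s=np.cos(w),np.sin(w); P=np.atleast_2d(P).astype(float)
    return np.c_[x+c*P[:,0]-s*P[:,1],y+s*P[:,0]+c*P[:,1],P[:,2]]
def jl(p,P):
    x,y,w=p; c,s=np.cos(w),np.sin(w); P=np.atleast_2d(P)-[x,y,0]
    return np.c_[c*P[:,0]+s*P[:,1],-s*P[:,0]+c*P[:,1],P[:,2]]
E
python3 - <<'E'
from h import *
import pickle; a,b=pickle.load(open("s0.pkl","rb"))
from scipy.optimize import least_squares
T=[((248,525),(-.120,0,.095)),((55,538),(-.130,.1,.03)),((438,538),(-.130,-.1,.03)),((45,429),(-.075,.099,.095)),((452,431),(-.075,-.099,.095)),((52,24),(.13,.1,.086)),((446,24),(.13,-.1,.086)),((248,391),(-.055,0,.072))]
S=[((42.5,203),(-.120,0,.095)),((45,432),(-.130,-.1,.03)),((131,355),(-.075,-.099,.095)),((137,60),(-.075,.099,.095)),((176,230),(-.055,0,.072))]
pt=np.array([(205+q[0]/4-.4,120+q[1]/4-.4) for q,_ in T]); ps=np.array([(175+q[0]/4-.4,150+q[1]/4-.4) for q,_ in S])
Xt=[x for _,x in T]; Xs=[x for _,x in S]
f=lambda p: np.r_[(proj(a,jw(p,Xt))-pt).ravel(),(proj(b,jw(p,Xs))-ps).ravel()]
for nm,g in(("both",f),("top",lambda p:f(p)[:16]),("side",lambda p:f(p)[16:])):
    r=least_squares(g,[.57,.02,0],loss="soft_l1"); print(nm,r.x.round(4),np.degrees(r.x[2]).round(2)); 
    if nm=="both": print(r.fun.reshape(-1,2).round(1).tolist()); np.save("jig.npy",r.x)
p=np.load("jig.npy")
print("bar",jw(p,[-.12,0,.095]),"pull",jw(p,[-.055,0,.072]))
print("marker",[jl(p,atz(a,[[225.2,246.5]],z)).round(4) for z in (.03,.044)], "side",jl(p,atz(b,[[194.8,188]],.04)))
print("pointer",[jl(p,atz(a,[[205+122/4-.4,120+450/4-.4]],z)) for z in(.035,.045)])
E
```

```text
both [ 0.5754  0.0198 -0.0319] -1.83
[[-0.2, -0.1], [-0.6, -0.1], [0.2, 0.3], [-0.4, 0.3], [-0.2, 0.2], [-0.9, -0.9], [0.2, -0.7], [-0.3, 0.0], [1.3, 1.0], [-1.8, 1.4], [-0.3, 0.9], [-0.0, 1.6], [-0.1, -0.7]]
top [ 0.5752  0.0192 -0.0319] -1.83
side [ 0.5757  0.0229 -0.0248] -1.42
bar [[0.45550013 0.02361471 0.095     ]] pull [[0.52046701 0.02153986 0.072     ]]
marker [array([[-0.1145,  0.0847,  0.03  ]]), array([[-0.114 ,  0.0836,  0.044 ]])] side [[-0.11349917  0.08486908  0.04      ]]
pointer [array([[-0.08467829,  0.06405373,  0.035     ]]), array([[-0.08462182,  0.06349964,  0.045     ]])]
```

The fit agrees to within about 3 mm between views. The jig is at (0.5754, 0.0198) with yaw −1.83°, the bar checks out, the marker is at jig x ≈ −0.114 and the pointer's home is −0.085. That leaves about 29 mm of travel.

```bash
cat >> h.py <<'E'
from scipy.spatial.transform import Rotation as Ro
def plan(J,z_grasp=None):
    """units from the present pose for grasp point at jig coordinates J (z above bench)"""
    o=telemetry.get_obs(); p=np.load("jig.npy"); R=Ro.from_euler("xyz",o["ee_rot"]).as_matrix()
    X=jw(p,J)+[0,0,.18]; yaw=np.pi/2+p[2]; dy=(o["ee_rot"][2]-yaw+np.pi)%(2*np.pi)-np.pi
    g=o["tool_pos"]-[0,0,.18]
    print("t",round(o["time"],2),"grasp in jig",jl(p,g).round(4)[0],"F",o["wrist_force"].round(1),"w",round(o["width"],4),"ff",round(o["finger_force"],1),"q",o["joint_positions"].round(2))
    for x in X: print(((x-o["tool_pos"])@R/.05).round(3),"turn",round(np.degrees(dy)/10,3))
E
python3 -c "
from h import *
plan([[-.12,0,.225],[-.12,0,.095]])"
```

```text
t 0.1 grasp in jig [-0.4434  0.4959  0.2236] F [-0.7  0.1 -0.3] w 0.0943 ff 0.0 q [ 1.19  0.09  1.37  0.    1.68 -0.1 ]
[-8.646 -8.089 -0.014] turn 7.62
[-8.647 -8.084  2.586] turn 7.62
```

Request:
apply_moves:
  moves:
    - [[-0.8,-0.75,0,0.75,0.3],[-1.7,-1.6,0,1.5,0.62],[-2.6,-2.4,0,2.3,0.62],[-3.4,-3.2,0,3.0,0.62],[-4.3,-4.0,0,3.8,0.62],[-5.2,-4.85,0,4.6,0.62],[-6.05,-5.65,0,5.35,0.62],[-6.9,-6.45,0,6.1,0.62],[-7.8,-7.3,0,6.9,0.62],[-8.65,-8.09,0,7.62,0.62]]

```text
time: 1.35
tool_pos: [0.4562, 0.0216, 0.4043]
ee_rot: [-3.141, -0.0, 1.534]
wrist_force: [0.7, 0.0, 0.1]
width: 0.0355
finger_force: 0.0
```

```bash
python3 -c "
from h import *
plan([[-.12,0,.225],[-.12,0,.095]])"
```

```text
t 1.35 grasp in jig [-0.1192 -0.002   0.2243] F [0.7 0.  0.1] w 0.0355 ff 0.0 q [-0.08 -0.12  1.58  0.    1.69 -0.04]
[ 0.04  -0.016 -0.013] turn -0.028
[ 0.04  -0.016  2.587] turn -0.028
```

Request:
apply_moves:
  moves:
    - [[0.04,-0.02,0.8,0,0.62],[0.04,-0.02,1.6,0,0.62],[0.04,-0.02,2.2,0,0.62],[0.04,-0.02,2.58,0,0.62],[0.04,-0.02,2.58,0,0.62]]

```text
time: 1.98
tool_pos: [0.4539, 0.0257, 0.2735]
ee_rot: [-3.137, -0.0, 1.539]
wrist_force: [0.9, 0.3, 0.4]
width: 0.0358
finger_force: 0.0
```

```bash
python3 -c "
from h import *
plan([[-.12,0,.095]])
s=shot('side','pics/x.png'); cv2.imwrite('pics/side1.png',cv2.resize(s['image'][100:270,120:330,::-1],None,fx=3,fy=3,interpolation=2))"
```

```text
t 1.98 grasp in jig [-0.1216  0.002   0.0935] F [0.9 0.3 0.4] w 0.0358 ff 0.0 q [-0.07 -0.06  1.78  0.    1.42 -0.04]
[-0.04   0.033 -0.03 ] turn -0.0
```

View pics/side1.png

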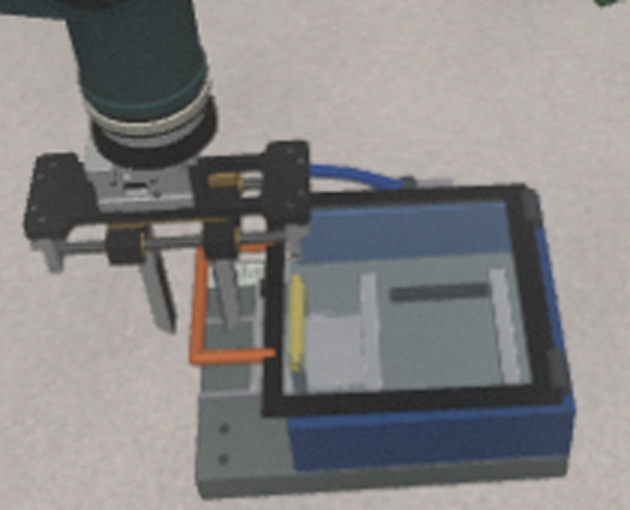

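The front finger's tip is at (170,325) ahead of the orange bar, and the rear finger's tip is at (232,325) in the gap behind it. The fingers straddle the bar cleanly, so I'll close them.

Request:
apply_moves:
  moves:
    - [[0,0,0,0,1],[0,0,0,0,1],[0,0,0,0,1],[0,0,0,0,1]]

```text
time: 2.52
tool_pos: [0.4554, 0.0256, 0.2766]
ee_rot: [3.138, -0.0, 1.539]
wrist_force: [2.5, -0.6, 0.5]
width: 0.009
finger_force: 30.0
```

```bash
python3 -c "
from h import *
th=np.radians([0,5,10,16,22,28,34,40,46,52,58,64,70,74])
plan(np.c_[.12-.24*np.cos(th),0*th,.095+.24*np.sin(th)])"
```

```text
t 2.52 grasp in jig [-0.1201  0.002   0.0966] F [ 2.5 -0.6  0.5] w 0.009 ff 30.0 q [-0.07 -0.06  1.78  0.    1.42 -0.04]
[-0.04   0.003  0.031] turn -0.0
[-0.04   0.022 -0.387] turn -0.0
[-0.04   0.078 -0.802] turn -0.0
[-0.04   0.193 -1.291] turn -0.0
[-0.04   0.358 -1.766] turn -0.0
[-0.04   0.572 -2.22 ] turn -0.0
[-0.04   0.833 -2.65 ] turn -0.0
[-0.04   1.136 -3.05 ] turn -0.0
[-0.04   1.48  -3.417] turn -0.0
[-0.04   1.861 -3.745] turn -0.0
[-0.04   2.273 -4.032] turn -0.0
[-0.04   2.713 -4.274] turn -0.0
[-0.04   3.177 -4.468] turn -0.0
[-0.04   3.496 -4.571] turn -0.0
```

Request:
apply_moves:
  moves:
    - [[0,0.01,-0.25,0,1],[0,0.03,-0.5,0,1],[0,0.06,-0.75,0,1],[0,0.1,-1.0,0,1],[0,0.16,-1.24,0,1],[0,0.24,-1.48,0,1],[0,0.35,-1.8,0,1],[0,0.49,-2.1,0,1],[0,0.64,-2.4,0,1],[0,0.82,-2.68,0,1]]

```text
time: 3.78
tool_pos: [0.4982, 0.0241, 0.4066]
ee_rot: [3.137, -0.0, 1.539]
wrist_force: [15.6, 0.4, -16.9]
width: 0.0093
finger_force: 30.0
```

```bash
python3 -c "
from h import *
th=np.radians([34,38,42,46,50,54,58,62,66,70,72])
plan(np.c_[.12-.24*np.cos(th),0*th,.095+.24*np.sin(th)])"
```

```text
t 3.77 grasp in jig [-0.0773  0.0019  0.2266] F [ 15.6   0.4 -16.9] w 0.0093 ff 30.0 q [-0.07 -0.03  1.49  0.    1.68 -0.03]
[-0.037 -0.033 -0.052] turn -0.002
[-0.037  0.165 -0.322] turn -0.002
[-0.037  0.381 -0.578] turn -0.002
[-0.037  0.615 -0.818] turn -0.002
[-0.036  0.865 -1.041] turn -0.002
[-0.036  1.13  -1.246] turn -0.002
[-0.036  1.408 -1.432] turn -0.002
[-0.036  1.699 -1.598] turn -0.002
[-0.036  2.001 -1.744] turn -0.002
[-0.036  2.312 -1.868] turn -0.002
[-0.036  2.471 -1.922] turn -0.002
```

Request:
apply_moves:
  moves:
    - [[0,0.24,-0.23,0,1],[0,0.46,-0.49,0,1],[0,0.69,-0.72,0,1],[0,0.94,-0.94,0,1],[0,1.2,-1.15,0,1],[0,1.47,-1.33,0,1],[0,1.76,-1.49,0,1],[0,2.06,-1.64,0,1],[0,2.37,-1.76,0,1],[0,2.37,-1.76,0,1]]

```text
time: 5.03
tool_pos: [0.6143, 0.0204, 0.4975]
ee_rot: [-3.139, 0.0, 1.539]
wrist_force: [-0.7, -0.8, 1.1]
width: 0.0091
finger_force: 30.0
```

```bash
python3 -c "
from h import *
th=np.radians([68,70,72,74])
plan(np.c_[.12-.24*np.cos(th),0*th,.095+.24*np.sin(th)])
s=shot('side','pics/side2.png')
o=telemetry.get_obs();p=np.load('jig.npy');g=jl(p,o['tool_pos']-[0,0,.18])[0]
print(np.degrees(np.arctan2(g[2]-.095,.12-g[0])),np.hypot(g[2]-.095,.12-g[0]))"
```

```text
t 5.03 grasp in jig [0.0388 0.0019 0.3175] F [-0.7 -0.8  1.1] w 0.0091 ff 30.0 q [-0.06  0.24  1.02 -0.    1.89 -0.03]
[-0.038 -0.175  0.   ] turn -0.001
[-0.038 -0.019 -0.06 ] turn -0.001
[-0.038  0.14  -0.115] turn -0.001
[-0.038  0.3   -0.165] turn -0.001
69.91975929838917 0.2369001154806005
```

View pics/side2.png

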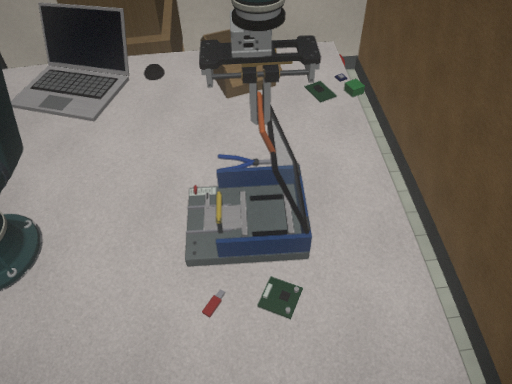

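The cover is at about 70° with almost no force on the tool, and the bar is gripped at (262,95). I'll open, rise clear, and then back off towards the robot.

Request:
apply_moves:
  moves:
    - [[0,0,0,0,0.6],[0,0,0,0,0.6],[0,0,-0.3,0,0.6],[0,0,-0.8,0,0.6],[0,0,-1.3,0,0.6],[0,-0.8,-1.3,0,0.6],[0,-1.6,-1.3,0,0.6],[0,-2.6,-1.3,0,0.6],[0,-2.6,-1.3,0,0.6]]

```text
time: 6.2
tool_pos: [0.481, 0.025, 0.5654]
ee_rot: [3.137, -0.0, 1.539]
wrist_force: [0.6, -0.4, 0.2]
width: 0.0373
finger_force: 0.0
```

```bash
python3 - <<'E'
from h import *
p=np.load("jig.npy")
plan([[-.095,0,.36],[-.095,0,.11],[-.055,0,.11],[-.055,0,.073]])
s=shot("side","pics/x.png"); 
H=cv2.cvtColor(s["image"],cv2.COLOR_RGB2HSV)
m=cv2.inRange(H,(4,150,90),(14,255,255)); n,_,st,c=cv2.connectedComponentsWithStats(m); print([(st[i].tolist(),c[i].round(1)) for i in range(1,n) if st[i,4]>10])
for d in(60,65,70,75,80):
    t=np.radians(d); P=[[.12-.24*np.cos(t),y,.095+.24*np.sin(t)] for y in(.05,0,-.05)]; print(d,proj(s,jw(p,P)).round(1).tolist())
A=cv2.resize(s["image"][60:280,120:340,::-1],None,fx=2.7,fy=2.7,interpolation=2); cv2.imwrite("pics/side3.png",A)
E
```

```text
t 6.2 grasp in jig [-0.0946  0.0022  0.3854] F [ 0.6 -0.4  0.2] w 0.0373 ff 0.0 q [-0.07 -0.04  1.19  0.    1.99 -0.03]
[-0.045 -0.011  0.509] turn 0.002
[-0.045 -0.033  5.509] turn 0.002
[-0.045  0.767  5.512] turn 0.002
[-0.045  0.764  6.252] turn 0.002
[([257, 93, 8, 40, 161], array([260.2, 111.3]))]
60 [[237.4, 102.9], [238.1, 120.7], [239.0, 140.2]]
65 [[247.5, 98.0], [248.7, 115.7], [250.1, 135.1]]
70 [[258.2, 93.8], [259.9, 111.3], [261.9, 130.7]]
75 [[269.4, 90.2], [271.7, 107.7], [274.3, 127.1]]
80 [[281.0, 87.5], [283.9, 105.0], [287.1, 124.2]]
```

View pics/side3.png

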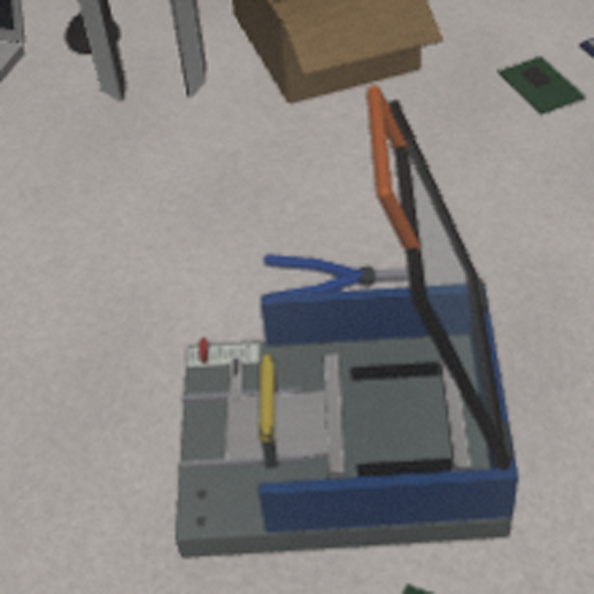

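The cover stands free at 70° (the bar centroid (260,111) matches the 70° projection), and the yellow bar at (267,397) in the crop is now open from above. I'll come down in front of it, then go back and down over it.

Request:
apply_moves:
  moves:
    - [[-0.04,0,1.0,0,0.6],[-0.04,0,2.0,0,0.6],[-0.04,0,3.0,0,0.6],[-0.04,0,4.0,0,0.6],[-0.04,0,4.9,0,0.6],[-0.04,0,5.5,0,0.6],[-0.04,0.4,5.5,0,0.6],[-0.04,0.77,5.5,0,0.6],[-0.04,0.77,5.5,0,0.6]]

```text
time: 7.38
tool_pos: [0.5245, 0.0212, 0.2875]
ee_rot: [3.141, -0.0, 1.539]
wrist_force: [-0.3, -0.5, -0.3]
width: 0.0377
finger_force: 0.0
```

```bash
python3 -c "
from h import *
plan([[-.055,0,.073]])
s=shot('side','pics/x.png'); cv2.imwrite('pics/side4.png',cv2.resize(s['image'][60:280,120:340,::-1],None,fx=2.7,fy=2.7,interpolation=2))"
```

```text
t 7.38 grasp in jig [-0.0509 -0.0002  0.1075] F [-0.3 -0.5 -0.3] w 0.0377 ff 0.0 q [-0.07  0.09  1.61  0.    1.45 -0.04]
[ 0.003 -0.082  0.69 ] turn -0.001
```

View pics/side4.png

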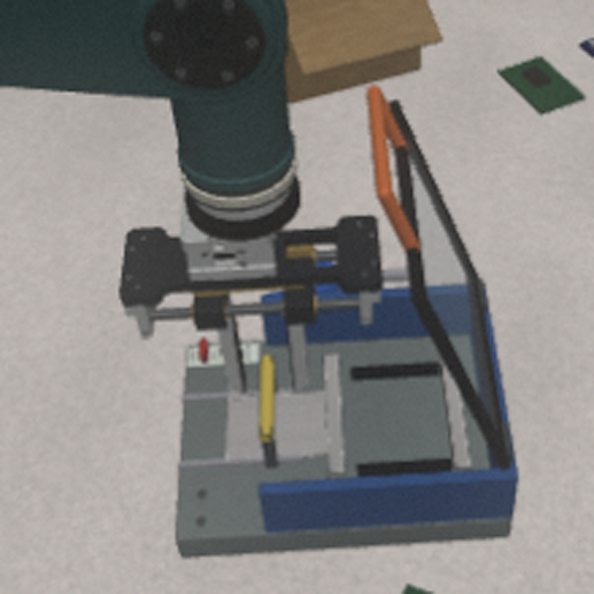

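The fingers sit at (238,385) and (300,385), either side of the yellow bar at x ≈ 267. I'll lower and close.

Request:
apply_moves:
  moves:
    - [[0,-0.06,0.35,0,0.6],[0,-0.06,0.68,0,0.6],[0,-0.06,0.68,0,0.6],[0,-0.06,0.68,0,1],[0,-0.06,0.68,0,1],[0,-0.06,0.68,0,1],[0,-0.06,0.68,0,1]]

```text
time: 8.3
tool_pos: [0.5203, 0.0215, 0.2544]
ee_rot: [3.138, -0.0, 1.539]
wrist_force: [2.2, 0.2, -0.5]
width: 0.011
finger_force: 30.0
```

```bash
python3 -c "
from h import *
plan([[-.055,0,.073],[-.084,0,.073]])"
```

```text
t 8.3 grasp in jig [-0.0551 -0.      0.0744] F [ 2.2  0.2 -0.5] w 0.011 ff 30.0 q [-0.07  0.1   1.66  0.    1.38 -0.04]
[0.    0.003 0.028] turn -0.0
[ 0.    -0.577  0.026] turn -0.0
```

Gripped, 11 mm wide on the 12 mm bar. Now I'll pull out 28 mm and measure pointer against marker.

Request:
apply_moves:
  moves:
    - [[0,-0.1,0,0,1],[0,-0.2,0,0,1],[0,-0.3,0,0,1],[0,-0.4,0,0,1],[0,-0.5,0,0,1],[0,-0.57,0,0,1],[0,-0.57,0,0,1],[0,-0.57,0,0,1]]

```text
time: 9.3
tool_pos: [0.4926, 0.0224, 0.2544]
ee_rot: [3.135, -0.0, 1.539]
wrist_force: [6.5, 0.3, -3.9]
width: 0.0109
finger_force: 30.0
```

```bash
python3 - <<'E'
from h import *
plan([[-.084,0,.073]])
a=shot('top','pics/x.png'); b=shot('side','pics/y.png')
p=np.load("jig.npy")
q=proj(b,jw(p,[[-.114,.084,.04],[-.114,.065,.04]])); r=proj(a,jw(p,[[-.114,.084,.04],[-.114,.065,.04]])); print(q,r)
A=cv2.resize(b["image"][175:215,175:235,::-1],None,fx=10,fy=10,interpolation=cv2.INTER_CUBIC)
B=cv2.resize(a["image"][225:265,205:265,::-1],None,fx=10,fy=10,interpolation=cv2.INTER_CUBIC)
cv2.imwrite("pics/z.png",np.vstack([A,B])[:, :][::1]) if 0 else cv2.imwrite("pics/z.png",cv2.resize(np.hstack([A,B]),(800,267)))
import pickle; pickle.dump((a,b),open("s1.pkl","wb"))
E
```

```text
t 9.3 grasp in jig [-0.0829 -0.0001  0.0744] F [ 6.5  0.3 -3.9] w 0.0109 ff 30.0 q [-0.07  0.04  1.73  0.    1.37 -0.04]
[ 0.001 -0.022  0.028] turn -0.001
[[194.57056901 188.29286099]
 [194.23844026 194.50359894]] [[225.14667525 246.42339972]
 [234.3914637  246.46371222]]
```

View pics/z.png

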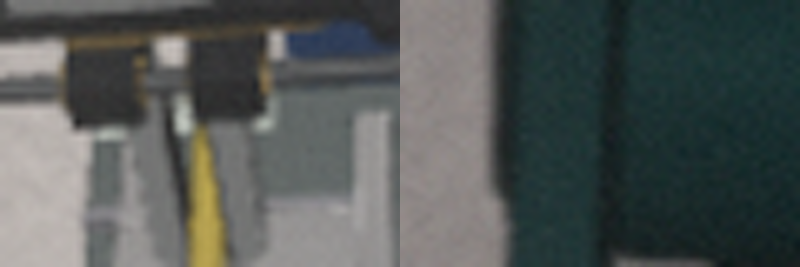

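In both views the gripper hides the marker and pointer: the side crop (left) shows only the fingers and the yellow bar, and the top crop shows only the arm. I'll pin down the marker-to-pointer distance from the earlier clear picture, and the jaw's travel from the yellow bar and the arm.

```bash
python3 - <<'E'
from h import *
import pickle; a0,b0=pickle.load(open("s0.pkl","rb")); a1,b1=pickle.load(open("s1.pkl","rb")); p=np.load("jig.npy")
im=cv2.imread("pics/side2.png")[:,:,::-1].astype(float)
red=im[:,:,0]-im[:,:,1:].max(2); w=red[180:200,188:202].clip(25)-25; yy,xx=np.mgrid[180:200,188:202]
c=[(w*xx).sum()/w.sum(),(w*yy).sum()/w.sum()]; print("side marker px",c,jl(p,atz(b0,[c],.037)),jl(p,atz(b0,[c],.040)))
g=im.mean(2); print(g[184:206,190:216].astype(int))
# top view marker
ia=a0["image"].astype(float); red=ia[:,:,0]-ia[:,:,1:].max(2); w=red[240:252,216:234].clip(20)-20; yy,xx=np.mgrid[240:252,216:234]
c=[(w*xx).sum()/w.sum(),(w*yy).sum()/w.sum()]; print("top marker",c,jl(p,atz(a0,[c],.042)))
gg=ia.mean(2)[225:240,229:241]; print(gg.astype(int))
# yellow bar travel seen from the side
for n,I in(("home",im),("now",b1["image"].astype(float))):
    y=np.minimum(I[:,:,0],I[:,:,1])-I[:,:,2]; w=y[190:230,195:225].clip(40)-40; yy,xx=np.mgrid[190:230,195:225]
    for r in(196,200,204,208,212,216,220):
        v=w[r-190]; 
        if v.sum()>50: u=(v*xx[0]).sum()/v.sum(); print(n,r,round(u,2),jl(p,atz(b0,[[u,r]],.072)).round(4)[0,:2])
E
```

```text
side marker px [np.float64(194.94368340943683), np.float64(188.46879756468797)] [[-0.11361728  0.08604942  0.037     ]] [[-0.11310431  0.08338513  0.04      ]]
[[166 165 165 169 161 153 159 166 162 161 165 168 165 163 162 163 164 167
  166 167 166 164 165 162 162 165]
 [165 163 167 161 133 104 135 162 159 161 167 167 166 163 164 167 167 168
  167 160 157 155 157 149 149 150]
 [165 166 163 140  97  84 106 134 148 149 155 151 148 149 149 148 150 151
  153 139 134 137 134 127 121 123]
 [150 151 141 112  84  83  86 103 126 132 135 130 128 134 135 133 133 137
  137 138 145 136 139 148 148 141]
 [126 132 141 118  86  87  87 123 153 160 154 147 164 174 174 169 167 169
  169 169 170 146 152 174 173 153]
 [152 155 170 139  89  83  76 134 169 169 159 138 159 169 169 150 153 157
  159 151 155 154 160 174 174 154]
 [158 150 162 122  89  78  72 133 160 157 158 137 157 158 158 142 147 157
  160 141 148 154 160 175 174 152]
 [151 140 162 124  89  73  77 136 152 154 157 144 157 150 158 148 151 156
  159 145 153 154 158 175 174 153]
 [154 147 159 126  93  69  74 134 149 148 157 158 161 151 165 159 14
[... 2040 characters left out ...]
128  99  82  82  82  87  88  79  66  63  60]
 [127 128 102  82  77  80  74  75  74  67  58  63]
 [130 128 105  76  68  64  68  67  65  56  60  65]
 [129 125 108  76  63  63  61  59  58  58  59  63]
 [132 125 105  76  68  62  65  62  60  58  56  61]
 [125 122  99  73  65  63  63  65  62  58  59  63]]
home 196 218.55 [-0.055  0.029]
home 200 218.53 [-0.055   0.0176]
home 204 218.52 [-0.055   0.0065]
home 208 218.47 [-0.0551 -0.0045]
home 212 218.46 [-0.0551 -0.0153]
home 216 218.44 [-0.0551 -0.0259]
now 200 205.01 [-0.0844  0.0199]
now 204 205.36 [-0.0834  0.0086]
now 208 205.38 [-0.0831 -0.0024]
now 212 205.63 [-0.0823 -0.0133]
now 216 205.47 [-0.0824 -0.0239]
now 220 205.12 [-0.0829 -0.0344]
```

The marker is at jig x ≈ −0.1136 in both views, and the marker-to-pointer distance at home is about 28 mm. Both the arm and the yellow bar put the pointer at ≈ −0.113 now, well inside the tolerance. I'll nudge 0.5 mm, hold, check the cover and hand in.

Request:
apply_moves:
  moves:
    - [[0,-0.01,0,0,1],[0,-0.01,0,0,1],[0,-0.01,0,0,1],[0,-0.01,0,0,1],[0,-0.01,0,0,1],[0,-0.01,0,0,1]]

```text
time: 10.15
tool_pos: [0.4922, 0.0224, 0.2544]
ee_rot: [3.134, -0.0, 1.539]
wrist_force: [8.4, 0.0, -4.7]
width: 0.011
finger_force: 30.0
```

```bash
python3 - <<'E'
from h import *
s=shot("side","pics/x.png"); H=cv2.cvtColor(s["image"],cv2.COLOR_RGB2HSV)
m=cv2.inRange(H,(4,150,90),(14,255,255)); n,_,st,c=cv2.connectedComponentsWithStats(m); L=[(st[i].tolist(),c[i].round(1).tolist()) for i in range(1,n) if st[i,4]>10]; print(L)
plan([[-.0836,0,.073]]); o=telemetry.get_obs()
if any(abs(x[1][0]-260.2)<5 for x in L) and o["finger_force"]>20: print(ticket.close_job())
E
```

```text
[([257, 93, 8, 39, 158], [260.2, 111.5])]
t 10.2 grasp in jig [-0.0833 -0.      0.0744] F [ 8.3 -0.6 -3.8] w 0.0109 ff 30.0 q [-0.07  0.04  1.73  0.    1.37 -0.04]
[ 0.    -0.007  0.028] turn -0.001
the job is handed in; nothing more can be done
None
```

The job is handed in: the cover stands at about 70° and the gripper still holds the jaw about 28 mm out, with its pointer an estimated 1 mm or less from the red marker; the gripper hid both at the end, so that figure comes from earlier pictures and the arm's position, and no verdict came back.

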